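Charge the hand pump until its indicator pin is out

ROBOT

A 6-joint arm with a two-finger parallel gripper is mounted at the origin on a cart in front of the work surface, level with it; the furniture and walls round the work are solid. World frame = base frame: x ahead of the robot, y to its left, z up, the work surface at z = 0. Lengths are in m, angles in degrees, forces in N, time in s.
With the tool pointing down it reaches from about 0.35 to 0.875 m from the base axis. Payload 4.2 kg.
Tool frame: the origin (TCP) lies midway between the tips of the shut fingers; the grasp point (between the pads) lies 19 mm behind it; y points along the fingers, z is the direction in which the jaws open and shut, and the axes are right-handed (so a half turn about y gives the same grasp; the last joint's range is limited). The gripper opens to 87 mm and grips with 3 to 60 N. Pads are 19 mm wide; open, the fingers measure 117 mm over their backs; the gripper's body (75 mm by 190 mm) begins 51 mm behind the grasp point.
Start: joints at [-58.751, 22.042, 0.453, 0, -68.411, -14.817], TCP at [0.177, -0.599, 0.193] pointing down, gripper open.
Joint ranges: [-179.83, 179.83], [-69.29, 118.12], [-61.27, 80.66], [-181.25, 117.63], [-171.15, -9.14], [-177.46, 177.46]. Speed limits (degrees/s): [159.86, 159.86, 180, 180, 180, 180].

INTERFACE

Orientations are given as [roll, pitch, yaw] about the fixed x, y, z axes, in that order (R = Rz(yaw) Ry(pitch) Rx(roll)).
In Python, from workcell import env gives the robot as it stands. The module is installed in compiled form; this text tells all that it offers. Calls block until the motion is done:
- env.goto(position, orientation): joint-space move of the TCP to a pose.
- env.move_straight(position, rotation=None, rate=0.15, force_limit=None): straight line of the TCP; rotation=None keeps the orientation; rate is the mean speed in m/s. With force_limit (N) it stops when the force on the tool has changed by that much, and returns True; else False.
- env.set_joints(angles): joint-space move.
- env.gripper_to(opening, grasp_force=None): opening from 0.0 (shut) to 1.0 (fully open); grasp_force is the grip in N (None keeps the last); returns when the fingers have stopped.
- env.dwell(seconds).
- env.inverse_kinematics(position, orientation): joint angles nearest the present ones, or None.
- env.read_state(): the state.
- env.grab_frame(name): name is "scene" or "side" or "wrist"; returns a dict with "image" (384x512x3 uint8, blue, green, red), "fx", "fy", "cx", "cy" (pixels), "position" and "orientation" of the camera in the world. Camera axes: x right, y up, looking along -z (the intrinsics and any distortion apply to the point x, -y, -z); pixel columns grow to the right and rows downward; lengths in m; the calibration is good to about 2 mm. A picture is of the moment at which its call begins. There is no depth.
A pose or a line that the arm cannot do raises env.Unreachable and nothing moves.
- env.close_job(): hands the job in, once; it reports no verdict.
Trained networks look in a picture, given as the dict that the camera call returned (one of the last four; its "shot" number tells which), for a name from the list of things; names that differ only in an ending like _2 or _b are one class to them, and where a whole thing is asked for, a point or a joint stands for the part that bears it (a point fixed in the world has none). Each returns a list of dicts, best first, with "score" (0 to 1); they miss things now and then, are a little off and sometimes report something else, mostly with a low value. They report only what shows in the picture. A call takes as long as a camera call.
- env.search_frame(picture, thing): "xyz" ([x, y, z] in m, in world coordinates, good to about 4 mm: the middle of the surface that is visible of it).
- env.trace(picture, thing): "mask" (384x512 bool, what is visible of it).
The state is a dict: "clock": time; "joint_positions": joint angles; "qvel": joint speeds; "joint_torque": joint torques, N m; "position": TCP position; "tool_rot": TCP orientation; "force": force on the tool from outside, world axes, zero at the start; "wrist_torque": the same for the moment, N m; "opening": opening from 0.0 (shut) to 1.0 (fully open).
Only numpy, scipy, OpenCV 4.12 (cv2) and the standard library are available. Lean on these libraries where they do the work, as an engineer would, in place of code of your own. Each camera call takes 0.05 s, during which the arm holds its last target. There are 200 camera calls.

TASK

Of the two identical hand charging pumps on the worktop, one is already charged: the steel indicator pin stands fully out of its small side turret. Find the other one, whose pin is still low, and push its black plunger knob down with the closed fingertips in full strokes, letting it spring right back up each time, until its pin stands fully out as well, then leave the knob up and free. Do not take the knob between the fingers, do not touch either pin, leave the charged pump unpumped, and do not disturb the things standing around.

Things in the scene. Friction and masses are not known exactly. Their poses are not given: they have to be found in the camera images.
- pump_a: The pump still to be charged: aluminium hand charging pump on a grey screwed-down foot plate 80 x 136 x 10 mm; origin at the worktop under the axis of the pump cylinder (62 mm wide); z up; the small round indicator turret (36 mm wide, top 72 mm above the worktop) stands 64 mm from the cylinder axis along the pump's own -y. It may be at either place.
- pump_b: The charged pump, built alike, to be left alone: aluminium hand charging pump on a grey screwed-down foot plate 80 x 136 x 10 mm; origin at the worktop under the axis of the pump cylinder (62 mm wide); z up; the small round indicator turret (36 mm wide, top 72 mm above the worktop) stands 64 mm from the cylinder axis along the pump's own -y. 
- pump_a_knob_top (a point): centre of the flat top of the black plunger knob of pump_a (knob 36 mm wide, 18 mm high, its flat about 24 mm across, top 148 mm above the worktop when up); the plunger is on the pump cylinder's axis and the point moves down with it
- pump_b_knob_top (a point): the same point on the charged pump
- pump_a_plunger (a joint): how far pump_a's plunger is pressed down, m: 0 up, 0.030 at its rubber-buffered bottom stop. A spring returns it (about 4 N at the top, 10 N at the bottom). Inside, a ratchet with 8 mm notches lifts the pin on the way down, 0.45 times as far as the plunger sinks, and takes the next notch on the way up: strokes of under 22 mm may lift nothing, and the plunger must come right up between strokes
- pump_a_pin (a joint): how far pump_a's indicator pin has risen, m: 0 in, about 0.032 when it is fully out; friction holds it where it is. It starts between 0 and 0.012 and so takes three or four full strokes; once fully out, further strokes do not move it
- pump_b_pin (a joint): the same for the charged pump; about 0.032 throughout
- pump_b_plunger (a joint): the same as pump_a_plunger for the charged pump, to be left at 0
- pump_a_pin_top (a point): top of pump_a's steel indicator pin (10 mm thick), upright in the turret: 75.5 mm above the worktop when in, about 107 mm when fully out
- pump_b_pin_top (a point): the same point on the charged pump
- beaker: clear beaker, 52 x 52 x 70 mm; origin at its underside; a bystander, to be left where it is
- jar_std: small brown jar with a white cap, 34 x 34 x 64 mm; origin at its underside; a bystander, to be left where it is
- vial_rack: blue rack of vials, 42 x 98 x 36 mm; origin at its underside; a bystander, to be left where it is
- tape_roll: green tape roll lying flat, 64 x 64 x 18 mm; origin at its underside; a bystander, to be left where it is
- jar_fittings: small jar with a black cap, 42 x 42 x 57 mm; origin at its underside; a bystander, to be left where it is
- timer: bench timer, 66 x 66 x 19 mm; origin at its underside; a bystander, to be left where it is
- wash_bottle: wash bottle, 58 x 105 x 203 mm; origin at its underside; a bystander, to be left where it is
- vial_4: small glass vial, 12 x 12 x 32 mm; origin at its underside; a bystander, to be left where it is

How it is judged (in metres and radians):
At the end, for the whole second after the job is handed in: pump_a's pin has risen more than 27 mm and its plunger is back within 3 mm of its top; the charged pump's pin is still out by more than 27 mm and its plunger up (value of joint each of pump_a_pin, pump_b_pin above 0.027 m and value of joint each of pump_a_plunger, pump_b_plunger below 0.003 m); the robot touches nothing.
It fails at once if the charged pump's plunger is pressed more than 5 mm (value of joint pump_b_plunger above 0.005 m).
It fails at once if the robot touches an indicator pin (contact force between any of the fingers, the arm and pump_a_pin above 0.5 N or contact force between any of the fingers, the arm and pump_b_pin above 0.5 N).
It fails at once if the knob is gripped between the fingers (knob touched while the grasp point is about the knob, lower than 9 mm above its top) (contact force between the fingers and pump_a_plunger above 1 N and z of the grasp point in the frame of pump_a_knob_top below 0.009 m and horizontal distance between the grasp point and pump_a_knob_top below 0.04 m).
It fails at once if a thing standing around is shifted by more than 20 mm or lifted (distance of any of beaker, jar_std, vial_rack, tape_roll, jar_fittings, timer, wash_bottle, vial_4 from where it was at the start of the episode above 0.02 m).
It also fails if it takes over 35 s, if anything falls off the work surface, if the arm or the gripper's body presses on something with over 40 N, if the wrist force passes 120 N, or if a joint passes its speed limit or range.

## Working session

There is one attempt and no reset: what is moved stays moved. The work goes in short steps, each a Python script; the robot and the scene stay as the last script left them, time stands still between calls to the robot, and variables do not carry over. Pictures are saved under pics/ and viewed, about 8 in all and at most 12, crops included, and the job is handed in when it is done.

```bash
mkdir -p pics; python3 - <<'E'
from workcell import env
import cv2,numpy as np
s=env.read_state(); print(s['clock'],s['position'],s['tool_rot'],s['opening'])
ims=[]
for n in ("scene","side"):
    f=env.grab_frame(n); ims.append(f['image']); print(n,f['position'],f['orientation'],f['fx'],f.keys())
    cv2.imwrite(f'pics/{n}1.png',f['image'])
    for t in ("pump_a","pump_a_knob_top","pump_a_pin_top","wash_bottle","beaker","jar_std","vial_rack"):
        print(t,[(round(r['score'],2),np.round(r['xyz'],3).tolist()) for r in env.search_frame(f,t)])
print(env.read_state()['clock'])
E
```

```text
0.0 [ 0.17660018 -0.59882737  0.19234529] [-8.98724690e+01  5.89191824e-03  1.64184157e+01] 1.0042834972587276
scene [-0.38586623  0.57844148  0.67295625] [  61.53588661    0.31251656 -123.5156432 ] 364.00983310100656 dict_keys(['image', 'fx', 'fy', 'cx', 'cy', 'position', 'orientation', 'shot'])
pump_a [(0.94, [0.457, 0.304, 0.047]), (0.89, [0.501, -0.018, 0.048])]
pump_a_knob_top []
pump_a_pin_top [(0.22, [0.461, 0.475, 0.019])]
wash_bottle [(0.43, [0.459, -0.473, 0.068])]
beaker [(0.86, [0.57, 0.154, 0.049])]
jar_std [(0.69, [0.449, 0.13, 0.039]), (0.47, [0.538, 0.462, 0.04])]
vial_rack [(0.32, [0.507, -0.019, 0.139])]
side [-0.01507436 -1.20108603  0.65770961] [ 67.29666485  -0.31433322 -25.27396184] 370.07455611941293 dict_keys(['image', 'fx', 'fy', 'cx', 'cy', 'position', 'orientation', 'shot'])
pump_a [(0.63, [0.512, -0.057, 0.053])]
pump_a_knob_top []
pump_a_pin_top []
wash_bottle [(0.57, [0.474, -0.499, 0.089])]
beaker [(0.38, [0.568, 0.137, 0.052])]
jar_std []
vial_rack [(0.56, [0.466, -0.322, 0.019])]
0.8
```

View pics/scene1.png

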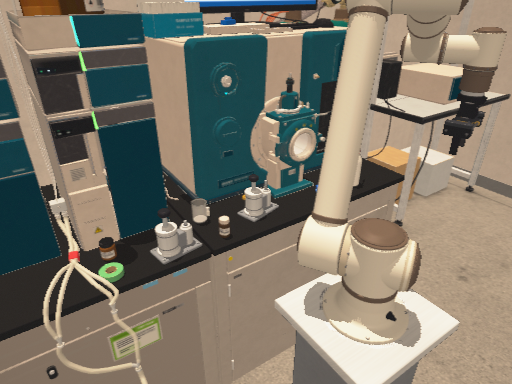

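View pics/side1.png

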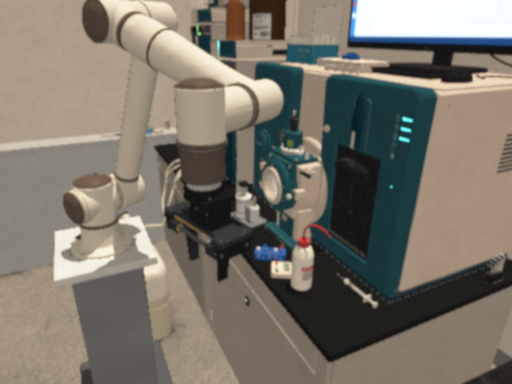

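```bash
python3 - <<'E'
import cv2,numpy as np
a=cv2.imread('pics/scene1.png')[170:270,140:290]; b=cv2.imread('pics/side1.png')[170:240,210:280]
a=cv2.resize(a,(750,500),interpolation=cv2.INTER_CUBIC)
cv2.imwrite('pics/crop1.png',a)
E
```

```text
(no output)
```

View pics/crop1.png

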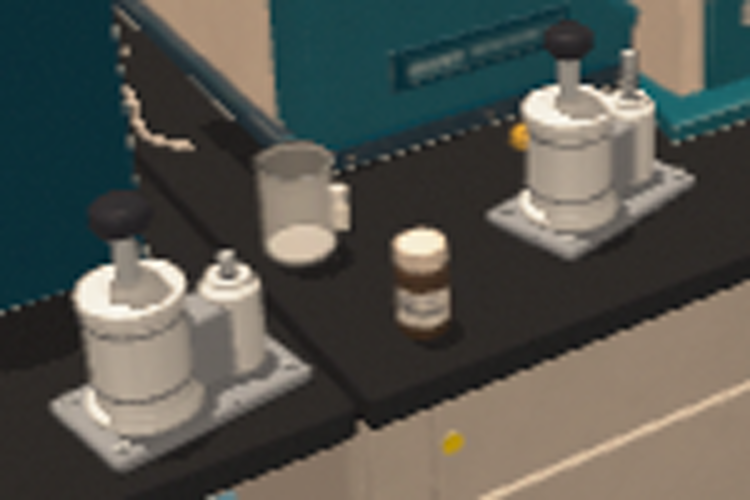

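```bash
cat > h.py <<'E'
from workcell import env
import cv2,numpy as np
from scipy.spatial.transform import Rotation as R
def ray(f,u,v,z):
    d=R.from_euler('xyz',f['orientation'],degrees=True).apply([(u-f['cx'])/f['fx'],-(v-f['cy'])/f['fy'],-1])
    p=np.array(f['position']); return np.round(p+d*(z-p[2])/d[2],4)
E
python3 - <<'E'
from h import *
f=env.grab_frame("scene")
c=lambda x,y:(140+x/5,170+y/5)
print('knobA',ray(f,*c(119,213),.139),'cylA bottom',ray(f,*c(143,395),.02),'turretA',ray(f,*c(232,280),.072))
print('knobB',ray(f,*c(569,41),.139),'turretB',ray(f,*c(630,98),.072))
print('instr edge',ray(f,*c(125,180),0),ray(f,*c(0,320),0),ray(f,*c(280,130),0))
for y in (16,-30,0,30,60,90): 
    print(y,env.inverse_kinematics([.47,.32,.25],[-90,0,y]))
E
```

```text
knobA [0.4708 0.3068 0.139 ] cylA bottom [0.462  0.3106 0.02  ] turretA [0.4694 0.2456 0.072 ]
knobB [ 0.5092 -0.0211  0.139 ] turretB [ 0.5231 -0.0817  0.072 ]
instr edge [0.7346 0.2154 0.    ] [0.6129 0.3484 0.    ] [0.7391 0.0894 0.    ]
16 [ 5.05715415e+01  1.45437148e+01 -2.24534801e+00 -2.54444375e-14
 -7.32109372e+01 -1.24571541e+02]
-30 [  50.5715415    14.54371482   -2.24534801    0.          -73.21093717
 -170.5715415 ]
0 [ 5.05715415e+01  1.45437148e+01 -2.24534801e+00 -2.54444375e-14
 -7.32109372e+01 -1.40571541e+02]
30 [ 5.05715415e+01  1.45437148e+01 -2.24534801e+00 -2.54444375e-14
 -7.32109372e+01 -1.10571541e+02]
60 [ 50.5715415   14.54371482  -2.24534801   0.         -73.21093717
 -80.5715415 ]
90 [ 50.5715415   14.54371482  -2.24534801   0.         -73.21093717
 -50.5715415 ]
```

```bash
python3 - <<'E'
from h import *
o=[-90,0,180]
env.move_straight([.177,-.50,.34],rate=.25)
env.gripper_to(0.0)
print(env.read_state()['clock'])
env.goto([.40,.10,.34],[-90,0,90]); print(env.read_state()['clock'])
env.goto([.44,.29,.27],o)
s=env.read_state(); print(s['clock'],s['position'],s['tool_rot'],s['opening'],s['joint_positions'])
f=env.grab_frame("wrist"); cv2.imwrite('pics/w1.png',f['image']); print(f['position'],f['orientation'],f['fx'],f['cx'],f['cy'])
for t in ("pump_a_knob_top","pump_a_pin_top","pump_a"):
    print(t,[(round(r['score'],2),np.round(r['xyz'],3).tolist()) for r in env.search_frame(f,t)])
E
```

```text
3.2333
5.5167
6.7167 [0.4402577  0.2895133  0.27021419] [-9.00000974e+01  1.27071496e-02  1.79907660e+02] 0.004919947476367994 [ 5.09896917e+01  9.71018962e+00 -5.64002494e+00  1.01894728e-02
 -7.46417272e+01  3.89152706e+01]
[0.52412401 0.28892257 0.46290405] [-1.78125427e+01 -4.24479679e-02 -9.00128271e+01] 327.6825443177569 253.98088893053887 186.44637825277863
pump_a_knob_top [(0.6, [0.471, 0.303, 0.147])]
pump_a_pin_top [(0.6, [0.482, 0.242, 0.087])]
pump_a [(0.87, [0.519, 0.004, 0.02]), (0.62, [0.486, 0.286, 0.062])]
```

View pics/w1.png

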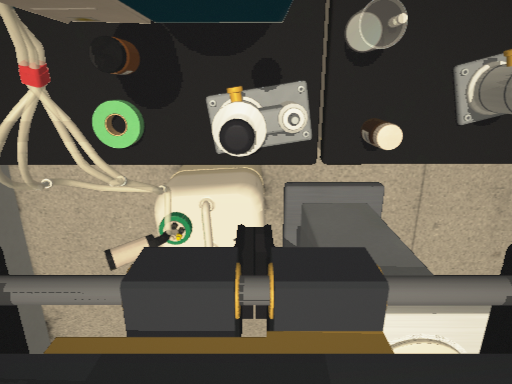

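```bash
python3 - <<'E'
from h import *
f=env.grab_frame("wrist")
im=f['image']; g=im.max(2)
m=(g<60).astype(np.uint8); m[:105]=0;m[160:]=0;m[:,:215]=0;m[:,262:]=0
n,l,st,c=cv2.connectedComponentsWithStats(m); i=1+np.argmax(st[1:,4]); print(st[i],c[i])
print('knob',ray(f,*c[i],.139),ray(f,*c[i],.146)); print('pin',ray(f,293,118,.078),'turret'); print('instr',ray(f,220,23,0.0),ray(f,220,23,.15))
k=[r['xyz'] for r in env.search_frame(f,"pump_a_knob_top")]; print(k)
cv2.imwrite('pics/c2.png',cv2.resize(im[90:170,190:330],(700,400),interpolation=cv2.INTER_CUBIC))
E
```

```text
[220 119  35  35 806] [236.77171216 136.94789082]
knob [0.4714 0.3059 0.139 ] [0.4726 0.3055 0.146 ]
pin [0.4835 0.2437 0.078 ] turret
instr [0.595  0.3323 0.    ] [0.572  0.3182 0.15  ]
[[0.4697, 0.3029, 0.1463]]
```

View pics/c2.png

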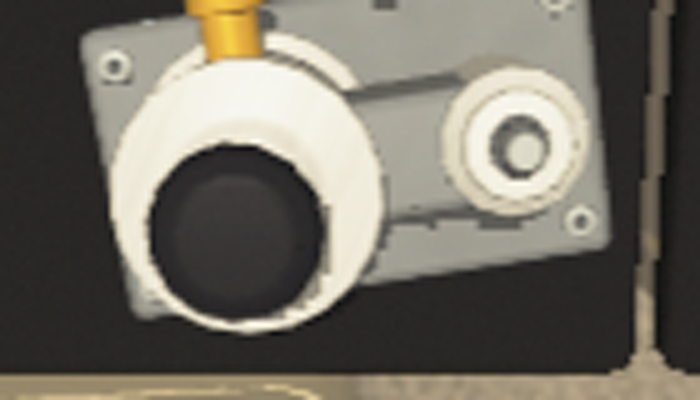

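```bash
python3 - <<'E'
from h import *
env.goto([.455,.3057,.20],[-90,0,0]); print(env.read_state()['clock'])
x,y=.4722,.3057
env.move_straight([x,y,.157],rate=.15)
s=env.read_state();print(s['clock'],s['position'],s['force'])
for i in range(2):
    hit=env.move_straight([x,y,.113],rate=.06,force_limit=22)
    s=env.read_state();print(hit,s['clock'],s['position'],s['force'])
    env.move_straight([x,y,.157],rate=.1)
    env.dwell(.15); s=env.read_state();print(s['clock'],s['force'])
f=env.grab_frame("wrist"); cv2.imwrite('pics/w3.png',f['image'])
g=env.grab_frame("scene"); cv2.imwrite('pics/s3.png',g['image'])
a=cv2.resize(g['image'][190:270,140:220],(400,400),interpolation=cv2.INTER_CUBIC)
b=cv2.resize(f['image'],(400,300)); b=cv2.copyMakeBorder(b,0,100,0,0,cv2.BORDER_CONSTANT)
cv2.imwrite('pics/v3.png',np.hstack([a,b]))
E
```

```text
9.6667
10.125 [0.47237974 0.30558327 0.15699087] [0.4842672  0.15805001 0.03504914]
False 11.0083 [0.47177729 0.30537601 0.11327687] [-3.28123018 -2.01051423  5.19093047]
11.75 [ 0.57890732 -0.94545988 -1.03737968]
False 12.6333 [0.47178513 0.30529919 0.11329708] [-2.02891296 -1.07157785  5.1251159 ]
13.375 [-0.71267855 -0.24051413 -0.54217137]
```

View pics/v3.png

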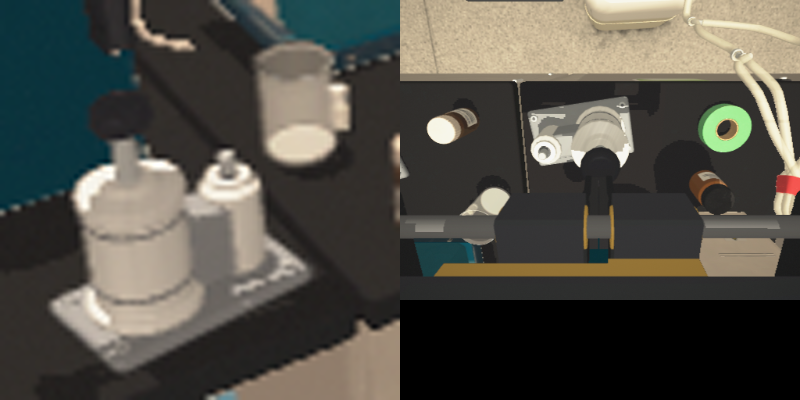

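```bash
python3 - <<'E'
from h import *
f=env.grab_frame("scene"); s=env.read_state()
def proj(f,p):
    q=R.from_euler('xyz',f['orientation'],degrees=True).inv().apply(np.array(p)-f['position']); return f['cx']+f['fx']*q[0]/-q[2],f['cy']-f['fy']*q[1]/-q[2]
for p in (s['position'],[.4722,.3057,.148],[.4722,.3057,.13],[.483,.2437,.0755],[.483,.2437,.107]): 
    u=proj(f,p); print(np.round(p,3),np.round(u,1),'crop',np.round([(u[0]-140)*5,(u[1]-190)*5]))
print(ray(f,140+119/5,190+115/5,.139), s['opening'])
cv2.imwrite('pics/v4.png',cv2.resize(f['image'][175:275,125:225],(600,600),interpolation=cv2.INTER_CUBIC))
E
```

```text
[0.472 0.305 0.156] [163.4 206.9] crop [117.  85.]
[0.472 0.306 0.148] [163.6 209.5] crop [118.  98.]
[0.472 0.306 0.13 ] [164.4 215. ] crop [122. 125.]
[0.483 0.244 0.076] [184.9 222.7] crop [225. 164.]
[0.483 0.244 0.107] [184.  213.7] crop [220. 119.]
[0.4688 0.3076 0.139 ] 0.006271958734152874
```

View pics/v4.png

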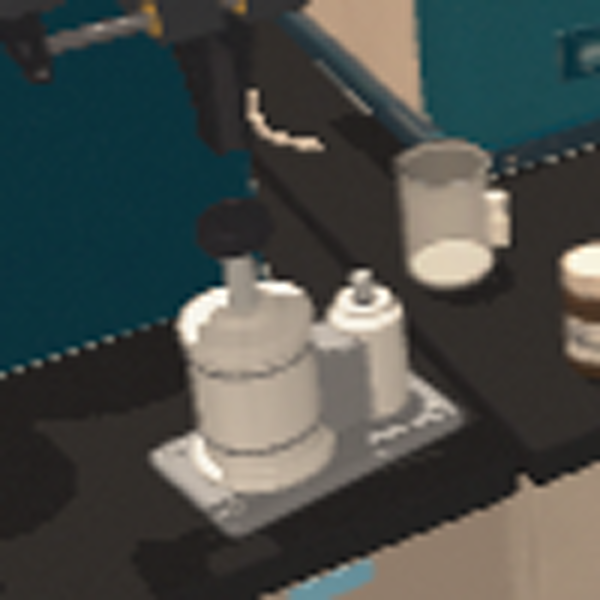

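```bash
python3 - <<'E'
from h import *
f=env.grab_frame("wrist"); s=env.read_state()
def proj(f,p):
    q=R.from_euler('xyz',f['orientation'],degrees=True).inv().apply(np.array(p)-f['position']); return f['cx']+f['fx']*q[0]/-q[2],f['cy']-f['fy']*q[1]/-q[2]
P=np.array(s['position']); print(P,s['tool_rot'],f['position'],f['orientation'])
im=cv2.resize(f['image'][130:330,160:360],(800,800))[:600]
for dz,c in ((0,(0,0,255)),(.025,(0,255,0))):
    u=np.array(proj(f,P+[0,0,dz])); print(dz,u); cv2.circle(im,tuple(((u-[160,130])*4).astype(int).tolist()),5,c,2)
cv2.imwrite('pics/v5.png',im)
E
```

```text
[0.47206846 0.30557316 0.15651794] [-9.00362283e+01  3.28288069e-02 -5.99551667e-04] [0.38694396 0.30521014 0.34909694] [-1.77165245e+01  8.74356781e-02  9.00773494e+01]
0 [254.82923648 221.64032546]
0.025 [254.87074564 239.59395179]
```

View pics/v5.png

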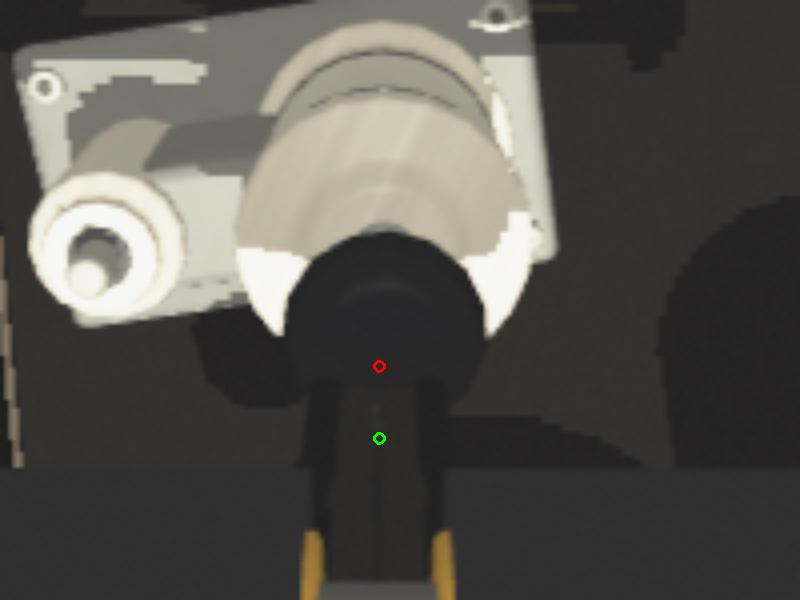

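```bash
python3 - <<'E'
from h import *
x,y=.4722,.3057
print(env.read_state()['clock'])
F=[]
for z in (.145,.135,.127,.121,.115):
    env.move_straight([x,y,z],rate=.1); env.dwell(.1); s=env.read_state(); print(z,s['clock'],np.round(s['position'],4),np.round(s['force'],1),s['opening'])
f=env.grab_frame("scene"); g=env.grab_frame("wrist")
a=cv2.resize(f['image'][180:260,130:210],(400,400),interpolation=cv2.INTER_CUBIC)
b=cv2.resize(g['image'][150:250,200:300],(400,400),interpolation=cv2.INTER_CUBIC)
b=np.clip(b.astype(float)*2.2,0,255).astype(np.uint8)
cv2.imwrite('pics/v6.png',np.hstack([a,b]))
E
```

```text
13.575
0.145 13.9417 [0.4723 0.3058 0.1452] [-0.3 -0.3  0.9] 0.0032415646581909208
0.135 14.2917 [0.4723 0.3058 0.1353] [ 0.3  0.5 -0.3] 0.008169724172555118
0.127 14.6417 [0.4723 0.3057 0.1272] [ 0.8 -0.3 -0.3] 0.00735471006675786
0.121 14.9917 [0.4722 0.3057 0.121 ] [-0.5 -0.1  0. ] 0.007842784955381826
0.115 15.3417 [0.4731 0.3064 0.1159] [1.3 1.2 4.5] 0.007307760330554648
```

View pics/v6.png

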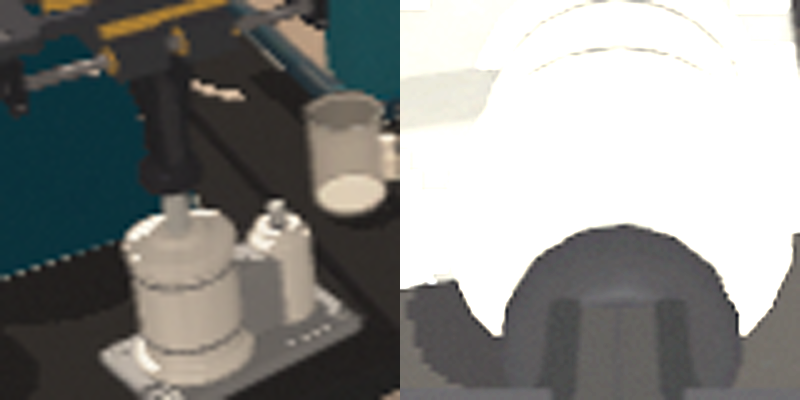

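```bash
python3 - <<'E'
from h import *
f=env.grab_frame("side")
def proj(f,p):
    q=R.from_euler('xyz',f['orientation'],degrees=True).inv().apply(np.array(p)-f['position']); return f['cx']+f['fx']*q[0]/-q[2],f['cy']-f['fy']*q[1]/-q[2]
im=cv2.imread('pics/side1.png'); im=cv2.resize(im[170:300,140:290],(750,600)) ; k=np.array([5,600/130])
P=np.array([.1766,-.5988,.1923]); a=np.radians(16.418); d=np.array([-np.sin(a),np.cos(a),0])
for dz,c in ((0,(0,0,255)),(.0265,(0,255,0))):
  for w in (-.0435,-.0585,0,.0435,.0585):
    u=(np.array(proj(f,P+w*d+[0,0,dz]))-[140,170])*k; cv2.circle(im,tuple(u.astype(int).tolist()),4,c,2)
cv2.imwrite('pics/v7.png',im)
s=env.read_state(); print(s['clock'],s['position'],s['force'])
E
```

```text
15.4917 [0.47302946 0.30635189 0.11574755] [1.21527438 1.10606068 3.27670961]
```

View pics/v7.png

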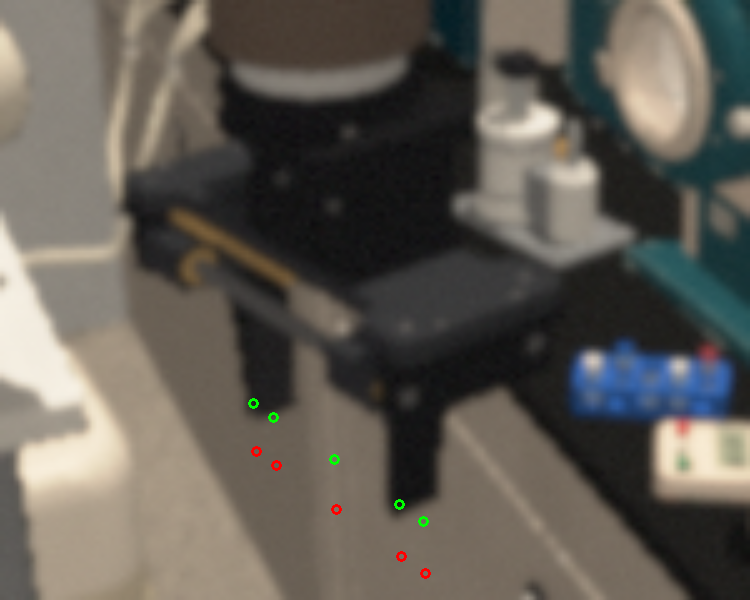

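```bash
python3 - <<'E'
from h import *
x,y=.4722,.3057
env.move_straight([x,y,.127],rate=.1); env.dwell(.15)
for i in range(4):
    hit=env.move_straight([x,y,.084],rate=.06,force_limit=22)
    s=env.read_state();print(hit,round(s['clock'],2),np.round(s['position'],4),np.round(s['force'],1))
    env.move_straight([x,y,.127],rate=.1); env.dwell(.15)
s=env.read_state();print(s['clock'],s['force'])
f=env.grab_frame("scene"); g=env.grab_frame("wrist")
a=cv2.resize(f['image'][180:260,130:210],(400,400),interpolation=cv2.INTER_CUBIC)
b=cv2.resize(g['image'][130:250,150:300],(400,320),interpolation=cv2.INTER_CUBIC); b=cv2.copyMakeBorder(b,0,80,0,0,cv2.BORDER_CONSTANT)
cv2.imwrite('pics/v8.png',np.hstack([a,b]))
E
```

```text
True 16.56 [0.4726 0.306  0.09  ] [-3.8 -1.6  8.4]
True 17.89 [0.4727 0.306  0.09  ] [-3.6 -0.6  8.7]
True 19.22 [0.4727 0.306  0.09  ] [-3.9  0.  10.3]
True 20.53 [0.4727 0.306  0.09  ] [-3.3 -1.   9.3]
21.2083 [-0.8446322  -0.55300208  0.07934775]
```

View pics/v8.png

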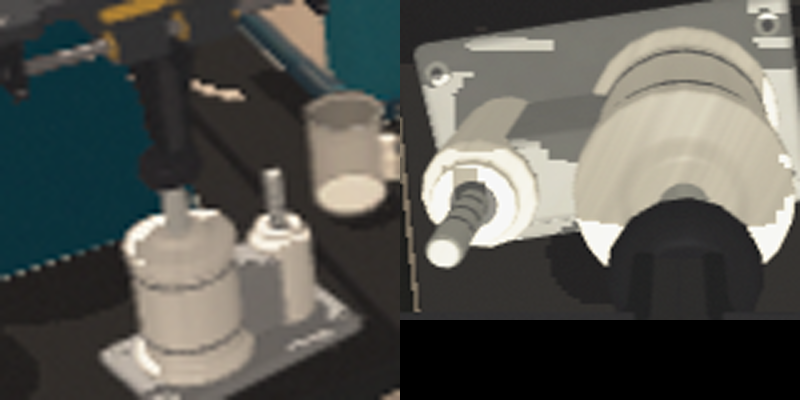

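```bash
python3 - <<'E'
from h import *
x,y=.4722,.3057
hit=env.move_straight([x,y,.084],rate=.06,force_limit=22); print(hit,env.read_state()['position'])
env.move_straight([x,y,.127],rate=.1)
env.move_straight([.45,y,.20],rate=.15)
s=env.read_state();print(s['clock'],s['force'])
f=env.grab_frame("scene")
cv2.imwrite('pics/v9.png',cv2.resize(f['image'][170:270,140:290],(750,500),interpolation=cv2.INTER_CUBIC))
E
```

```text
True [0.47280235 0.30612036 0.08996368]
23.15 [ 0.59841758  0.41143659 -0.32839005]
```

View pics/v9.png

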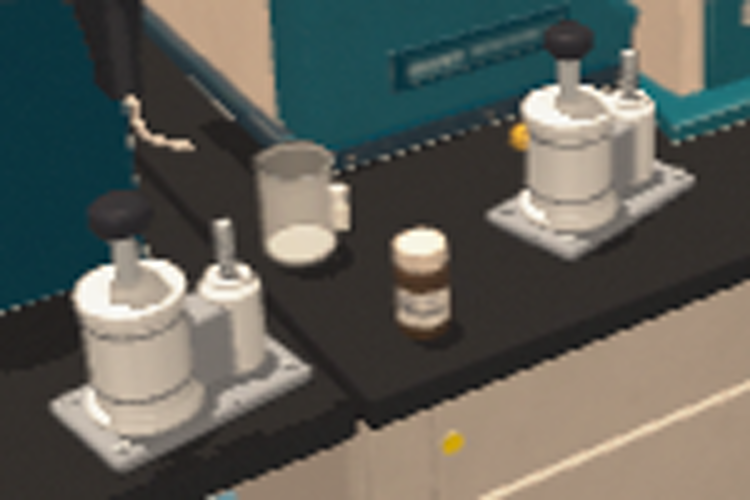

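The near pump's pin now stands fully out, with its top at crop (223,222), matching the charged pump's. Both knobs are up, and the beaker and the brown jar look unmoved.

```bash
python3 -c "
from h import *
env.close_job(); print(env.read_state()['clock'])"
```

```text
the job is handed in; nothing more can be done
the job is handed in; nothing more can be done
```

The low-pin pump is charged and the job is handed in; no verdict is reported. The pump was the one at about (0.472, 0.306). I gave its knob five full strokes with the shut fingertips. Each one hit the bottom stop, and the fingers came clear of the knob after each.

- **Tool-frame mismatch:** the real fingertips sit about 27–28 mm behind the reported TCP. The scene, side and wrist pictures and the contact height all showed this. Because of it, my first two strokes and one slow test press went down only a few millimetres and lifted nothing. I then corrected the height. I took the rule against gripping the knob to refer to the true finger position. If it is judged from the reported TCP instead, the contact would count as too low.
- **Final checks at 23.15 s:** the last picture showed the pin fully out, at the same height as the charged pump's, and both knobs up. The beaker and brown jar had not moved. The other bystanders were not in that picture, so I did not check them again. The gripper was clear, with no real force on the tool.

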